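# Find and mark the high spot of a raw brake disc

### The arm

A 6-joint arm with a two-finger parallel gripper is mounted at the origin on the work surface. World frame = base frame: x ahead of the robot, y to its left, z up, the work surface at z = 0. Lengths are in m, angles in degrees, forces in N, time in s.
With the tool pointing down it reaches from about 0.375 to 0.9 m from the base axis. Payload 3.1 kg.
Tool frame: the origin (TCP) lies at the very end of the fingers, on their centre line; the grasp point (between the pads) lies 19 mm behind it; z points along the fingers, y is the direction in which the jaws open and shut (so a half turn about z gives the same grasp; the last joint's range is limited). The gripper opens to 87 mm and grips with 3 to 60 N. Pads are 19 mm wide; open, the fingers measure 117 mm over their backs; the gripper's body (75 mm by 190 mm) begins 51 mm behind the grasp point.
Start: joints at [-77.836, 30.224, 82.088, -0, 67.689, -10.227], TCP at [0.238, -0.578, 0.223] pointing down, gripper open.
Joint ranges: [-176.69, 176.69], [-43.24, 126.21], [12.49, 139.97], [-82, 262], [0, 151.66], [-163.58, 163.58]. Speed limits (degrees/s): [159.86, 159.86, 180, 180, 180, 180].

### API

Orientations are given as a 3x3 rotation matrix whose columns are the frame's x, y, z axes.
In Python, from rig import read_state, capture, hand_in gives the robot as it stands. The module is installed in compiled form; this text tells all that it offers.
- The arm moves only by the tool send_rows, never from a script. Its argument "moves" is one flat list of numbers, 7 for each row, row after row: the turn, a rotation vector about the world's x, y, z in degrees, then the shift along the world's x, y, z in cm, then the gripper's target within -1 to 1 (fully open at 1, half-way at 0, shut at -1). In form: [rx, ry, rz, tx, ty, tz, hand, rx, ry, rz, tx, ty, tz, hand, ...]. A call has 1 to 20 rows; each row shifts and turns the commanded pose from where the row before left it; what a row does not reach is not made up. A row lasts 1/10 s, in which the tool goes at most 50 mm and 8.59 degrees, less where a joint would pass 70% of its speed; a pose out of reach is approached as far as the arm can. A call with a gripper value outside its range is refused whole. The fingers move at their own pace and stop on an object; the grip force is fixed at half the most. Time passes only in rows, so rows that do not move let the fingers close. It gives the time, the measured TCP pose, the force and the opening at its end, in the units of the state.
- read_state(): the state, without advancing time (a new reading comes with each control period).
- capture(name): name is "scene" or "top"; returns a dict with "pixels" (400x640x3 uint8, red, green, blue), "vertical_fov" (degrees; the focal length in pixels is half the picture's height over the tangent of half this angle, whatever the lens; pixels are square), "cx", "cy" (the principal point, pixels), "rvec" (rotation vector, rad) and "tvec" (3), from world to camera coordinates, as OpenCV has them. Camera axes: x right, y down, z forward; pixel columns grow to the right and rows downward; lengths in m; the calibration is good to about 2 mm. A picture is of the moment at which its call begins. There is no depth.
- hand_in(): hands the job in, once; it reports no verdict.
The state is a dict: "time_s": time; "joint_positions": joint angles; "qvel": joint speeds; "tau": joint torques, N m; "position": TCP position; "tcp_rot": TCP orientation; "force": force on the tool from outside, world axes, zero at the start; "moment": the same for the moment, N m; "opening": opening from 0.0 (shut) to 1.0 (fully open).
Only numpy, scipy, OpenCV 4.12 (cv2) and the standard library are available. Lean on these libraries where they do the work, as an engineer would, in place of code of your own. Each camera call takes 0.05 s, during which the arm holds its last target.

### The job

The raw brake-disc casting on the checking spindle is swollen on one side: slide the dial indicator up to its rim until the plunger is pressed in by about half its stroke, without ever driving it to its stop, then turn the disc by its studs and leave it with the very highest spot of the rim under the plunger. Mark that spot by gently laying the red magnet marker flat on the disc's upper face, close beside the plunger's tip, and leave the other things on the bench alone.

Things in the scene. Friction and masses are not known exactly. Their poses are not given: they have to be found in the camera images.
- stand: Grey checking stand, fixed to the bench, its base 20 mm thick. Origin: on the bench under the vertical spindle axis. Its -y axis points from the spindle axis along the indicator's slide, straight outward through plunger, dial and black grip; the plunger moves exactly along that radial line.
- spindle: The turntable: aluminium hat plate 130 mm across (top 112 mm above the bench) with five brass studs, bolted on the dark disc casting. Turns without end about the vertical axis; bearing friction of about 0.15 N m keeps it where it is left. Origin: on the axis at bench height; its x axis points at the listed stud.
- face (a point): Centre of the casting's upper face, on the spindle axis, 93 mm above the bench (lower face: 75 mm). Its rim is round at radius 120 mm, but a main swelling rises smoothly to 123 mm over some 80 degrees of rim, and elsewhere a lesser one to only 121.3 mm over some 50 degrees: too slight to tell by eye. At the start the main swelling is not under the plunger.
- stud (a point): Top end of one of the five equal brass studs: upright round pins 12 mm across, top 154 mm above the bench, bare down to the hexagon nuts (nut tops at 125 mm); on a circle of 50 mm radius about the spindle axis, 72 degrees apart. The disc turns with them; a round stud can swivel between closed fingers.
- carriage (a joint): Travel of the indicator's slide carriage towards the disc, m: 0 fully back, 0.045 fully in. Friction of about 5 N holds it where it is left.
- grip (a point): Middle of the black round grip that stands on the outer end of the carriage: 24 mm across, 30 mm high (107 to 137 mm above the bench), free all round. Moves the carriage with it. The dial is 76 mm across, its centre 80 mm from the grip towards the disc, its top 104 mm above the bench.
- tip (a point): Foremost point of the plunger's steel ball end, 84 mm above the bench (half way up the rim). The plunger is horizontal, points at the spindle axis and springs back; stroke 10 mm, spring force 0.5 N free to 1.7 N fully in. With the plunger free the tip is 158 mm from the grip's centre.
- needle (a joint): Reading of the dial, which faces up (red needle on white): 0 with the plunger free, growing clockwise as seen from above by 0.6 rad for each mm that the plunger is pressed in, 6.0 rad at its stop. The face has a line for each mm, long lines at 0 (pointing away from the disc), 5 and 10 mm.
- marker: Red magnet marker, loose on the bench: a foot 30 mm across and 10 mm high, with a round knob 20 mm across from 13 to 36 mm height; 60 g. Origin: centre of its underside; z up along the knob. It and the steel piston stand one on the left and one on the right of the stand, either way round.
- piston: Bystander: hollow steel caliper piston, 38 mm across, 48 mm high. Origin: centre of its underside.
- caliper0: Bystander: aluminium caliper body about 130 x 90 x 140 mm standing on the left, beyond the disc. Origin: under its middle.
- caliper1: Bystander: as caliper0.
- pad: Bystander: dark brake pad lying flat, 120 x 52 x 16 mm. Origin: under its middle.
- hammer: Bystander: hammer with wooden handle, 260 mm long. Origin: under its middle.
- wrench: Bystander: steel spanner, 180 mm long. Origin: under its middle.
- file: Bystander: file with blue handle, 270 mm long. Origin: under its middle.

How it is judged (in metres and radians):
On the way, in this order (a step that is already met when the one before it is completed fails the run):
1. the plunger is pressed in against the rim by about half its stroke (2.5 to 6.5 mm) (value of joint needle between 1.5 and 3.9 rad), for 0.2 s.
2. the highest spot of the rim has come under the pressed plunger (horizontal distance between tip and spindle above 0.1224 m and value of joint needle above 0.6 rad), for 0.2 s.
At the end, for the whole second after the job is handed in: Plunger still pressed in at least 1 mm, tip at least 122.4 mm from the spindle axis (disc within about 14 degrees of its highest spot), disc at rest; marker upright, flat and at rest on the disc's upper face, its centre within 35 mm of the plunger's tip seen from above (all of step 2 and angular speed of spindle below 0.05 rad/s and horizontal distance between marker and tip below 0.035 m and height (world z) of marker between 0.0905 and 0.0955 m and angle between marker's own z axis and vertical below 0.1 rad and linear speed of marker below 0.02 m/s); the robot touches nothing.
It fails at once if the plunger is driven to its stop (past 9.6 mm) (value of joint needle above 5.76 rad).
It fails at once if the marker is dropped or rammed onto the disc (over 25 N) (contact force between marker and spindle above 25 N).
It fails at once if a bystander is shifted by more than 30 mm (distance of any of piston, caliper0, caliper1, pad, hammer, wrench, file from where it was at the start of the episode above 0.03 m).
It also fails if it takes over 72 s, if anything falls off the work surface, if the arm or the gripper's body presses on something with over 40 N, if the wrist force passes 120 N, or if a joint passes its speed limit or range.

## Working session

There is one attempt and no reset: what is moved stays moved. The work goes in short steps, Python scripts to look and compute and a tool call to move; the robot and the scene stay as the last step left them, time stands still between calls to the robot, and variables do not carry over. Pictures are saved under pics/ and viewed, and the job is handed in when it is done.

Besides the shell and the picture viewer there is one more tool, called after "Call:" as name(argument=value, ...) on one line, values as JSON. send_rows: Moves the arm, as the interface text tells. Its arguments: {"type":"object","properties":{"moves":{"type":"array","items":{"type":"number"}}},"required":["moves"]}

```bash
mkdir -p pics
cat > h.py <<'E'
import numpy as np,cv2
from rig import read_state,capture,hand_in
def snap(n,f=None):
    c=capture(n)
    if f: cv2.imwrite('pics/'+f,cv2.cvtColor(c['pixels'],cv2.COLOR_RGB2BGR))
    return c
def cam(c):
    h=c['pixels'].shape[0]; f=h/2/np.tan(np.radians(c['vertical_fov'])/2)
    R=cv2.Rodrigues(np.array(c['rvec'],float))[0]; t=np.array(c['tvec'],float).ravel()
    return f,R,t
def onz(c,u,v,z):
    f,R,t=cam(c); d=R.T@np.array([(u-c['cx'])/f,(v-c['cy'])/f,1]); o=-R.T@t
    return o+d*(z-o[2])/d[2]
def proj(c,p):
    f,R,t=cam(c); q=R@np.array(p,float)+t
    return np.array([c['cx']+f*q[0]/q[2],c['cy']+f*q[1]/q[2]])
E
python3 - <<'E'
from h import *
for n in('scene','top'):
    c=snap(n,n+'0.png'); f,R,t=cam(c); print(n,f,c['cx'],c['cy'],-R.T@t,R.round(3).tolist())
s=read_state();print(s['time_s'],s['position'],s['tcp_rot'],s['opening'],s['force'])
E
```

```text
scene 428.38095596425933 317.0530941147308 198.70277114595945 [1.16011207 0.48320704 1.13564604] [[-0.637, 0.771, 0.002], [0.615, 0.51, -0.601], [-0.464, -0.381, -0.799]]
top 435.28257480679946 315.21308773078016 203.13989438468857 [ 0.35059494 -0.02481559  1.6114069 ] [[0.005, -1.0, -0.006], [-0.991, -0.004, -0.137], [0.137, 0.007, -0.99]]
0.1 [ 0.23797264 -0.57721056  0.22167248] [[ 9.24604782e-01  3.80927574e-01 -4.23829898e-04]
 [ 3.80927667e-01 -9.24602899e-01  1.89526946e-03]
 [ 3.30086045e-04 -1.91382374e-03 -9.99998114e-01]] 0.9978735264045947 [ 0.26741733  0.23480234 -0.4008513 ]
```

View pics/scene0.png

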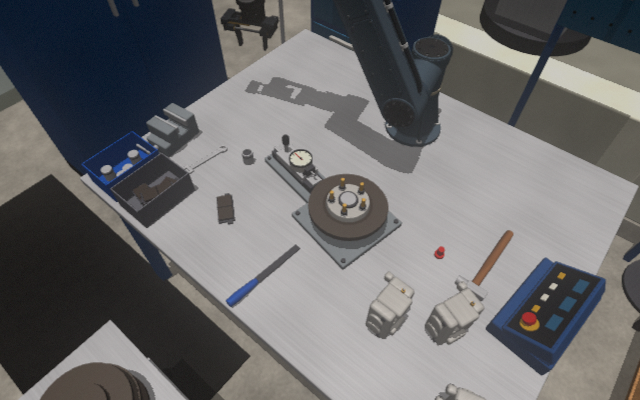

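View pics/top0.png

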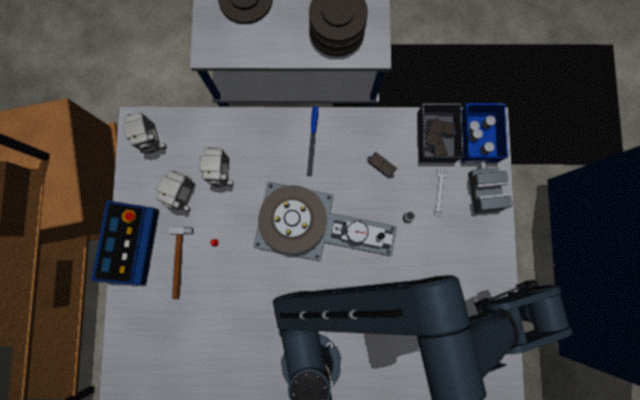

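The top view shows the disc at about (292,218), dial at (358,232), grip at (380,237), red marker at (214,242) and piston at (408,217). I'll zoom and measure these.

```bash
cat >> h.py <<'E'
def crop(c,u0,v0,w,h,k,f):
    im=cv2.cvtColor(c['pixels'],cv2.COLOR_RGB2BGR)[v0:v0+h,u0:u0+w]
    cv2.imwrite('pics/'+f,cv2.resize(im,None,fx=k,fy=k,interpolation=cv2.INTER_CUBIC))
def blobs(mask,amin=3):
    n,l,s,ce=cv2.connectedComponentsWithStats(mask.astype(np.uint8))
    return [(s[i,4],ce[i].round(2).tolist()) for i in range(1,n) if s[i,4]>=amin]
E
python3 - <<'E'
from h import *
c=snap('top');crop(c,245,170,160,100,5,'t1.png')
s=snap('scene');crop(s,255,125,160,145,4,'s1.png')
for n,q in(('top',c),('scene',s)):
    p=q['pixels'];hsv=cv2.cvtColor(p,cv2.COLOR_RGB2HSV)
    H,S,V=[hsv[...,i].astype(int) for i in range(3)]
    print(n,'red',blobs(((H<6)|(H>174))&(S>150)&(V>80),3))
    print('brass',[b for b in blobs((H>12)&(H<30)&(S>100)&(V>90),2)])
for u,v,z in((292,218,.112),(380,237,.137),(214,242,.036),(408,217,.048)): print(onz(c,u,v,z))
E
```

```text
top red [(np.int32(46), [128.93, 215.78]), (np.int32(32), [214.03, 242.09])]
brass [(np.int32(5903), [47.71, 168.23]), (np.int32(103), [113.17, 133.98]), (np.int32(519), [18.48, 158.01]), (np.int32(8), [285.88, 203.12]), (np.int32(7), [303.0, 207.29]), (np.int32(46), [125.91, 215.2]), (np.int32(8), [276.5, 218.0]), (np.int32(8), [303.88, 224.88]), (np.int32(25), [128.76, 230.52]), (np.int32(7), [287.71, 231.0]), (np.int32(11), [178.0, 239.27]), (np.int32(305), [79.52, 309.74]), (np.int32(3), [177.67, 246.33]), (np.int32(6), [176.83, 249.83]), (np.int32(3), [176.33, 257.33]), (np.int32(25), [121.72, 269.2]), (np.int32(3), [175.67, 271.0]), (np.int32(15), [175.2, 279.6]), (np.int32(3), [174.67, 286.67]), (np.int32(5), [173.8, 290.4]), (np.int32(39), [73.72, 385.13])]
scene red [(np.int32(20), [440.95, 249.1]), (np.int32(19), [438.32, 255.0]), (np.int32(132), [529.02, 317.6])]
brass [(np.int32(24), [342.12, 180.92]), (np.int32(25), [361.24, 185.2]), (np.int32(19), [331.26, 193.47]), (np.int32(17), [362.76, 201.41]), (np.int32(20), [343.85, 206.55]), (np.int32(43), [561.02, 275.14]), (np.int32(5), [402.8, 291.0]), (np.int32(5), [471.8, 304.0]), (np.int32(45), [535.36, 308.07]), (np.int32(129), [529.72, 325.61]), (np.int32(216), [635.31, 388.02])]
[0.50629045 0.06569876 0.112     ]
[ 0.44049506 -0.23416536  0.137     ]
[0.42575955 0.35123172 0.036     ]
[ 0.51842761 -0.34876492  0.048     ]
```

View pics/t1.png

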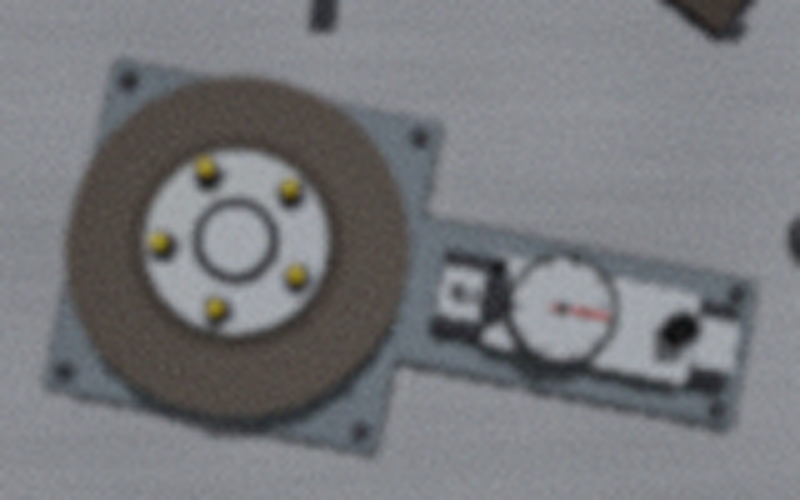

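View pics/s1.png

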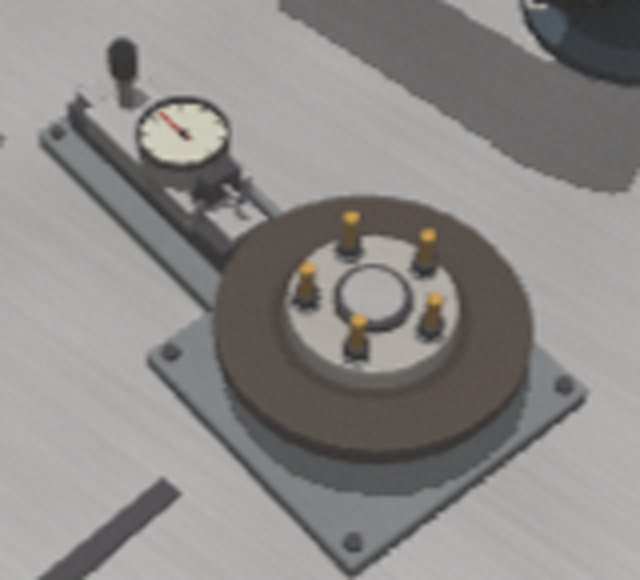

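Run:
```python
from h import *
c=snap('top');s=snap('scene')
def rim(q,z):
    p=q['pixels'];hsv=cv2.cvtColor(p,cv2.COLOR_RGB2HSV);H,S,V=[hsv[...,i].astype(int) for i in range(3)]
    return hsv
st=[(285.88,203.12),(303,207.29),(276.5,218),(303.88,224.88),(287.71,231)]
P=np.array([onz(c,u,v,.150) for u,v in st]);m=P.mean(0);print('top studs z150',P.round(4).tolist(),m)
from scipy.optimize import least_squares
def fit(P):
    r=least_squares(lambda x:np.hypot(P[:,0]-x[0],P[:,1]-x[1])-x[2],[.5,.06,.05]).x;return r
print('fit',fit(P), np.degrees(np.arctan2(P[:,1]-m[1],P[:,0]-m[0])))
st2=[(342.12,179.5),(361.24,184),(331.26,192.2),(362.76,200),(343.85,205.2)]
Q=np.array([onz(s,u,v,.150) for u,v in st2]);print('scene',Q.round(4).tolist(),fit(Q))
# grip dark blob
for n,q,b in(('top',c,(370,228,22,18)),('scene',s,(278,130,16,18))):
    u0,v0,w,h=b;g=q['pixels'][v0:v0+h,u0:u0+w].max(2);print(n);
    bl=blobs(g<70,5);print(bl, [np.array(x[1])+[u0,v0] for x in bl])
    print(g if n=='scene' else '')
# dial white centre & piston
print('piston', onz(c,408,217,.048),'marker',onz(c,214.03,242.09,.03), onz(s,440.95,249.1,.03))
crop(s,420,230,40,40,10,'m.png')
```

```text
top studs z150 [[0.553, 0.0848, 0.15], [0.5389, 0.0266, 0.15], [0.5021, 0.1157, 0.15], [0.4792, 0.0231, 0.15], [0.4584, 0.0773, 0.15]] [0.50632682 0.06550558 0.15      ]
fit [0.50685533 0.06533923 0.05026958] [  22.47700524  -50.02171687   94.79712629 -122.56215231  166.20078623]
scene [[0.4845, 0.0249, 0.15], [0.462, 0.0789, 0.15], [0.5427, 0.0298, 0.15], [0.5071, 0.1171, 0.15], [0.5565, 0.0865, 0.15]] [0.51040917 0.06749782 0.04973749]
top
[(np.int32(8), [18.62, 3.5]), (np.int32(34), [10.24, 7.88]), (np.int32(7), [15.29, 16.86])] [array([388.62, 231.5 ]), array([380.24, 235.88]), array([385.29, 244.86])]

scene
[(np.int32(51), [7.39, 10.08])] [array([285.39, 140.08])]
[[171 174 172 173 174 172 172 173 174 173 174 171 171 173 171 171]
 [173 170 170 173 172 172 172 171 173 173 174 173 173 173 173 171]
 [172 172 170 171 173 172 172 171 169 171 171 171 174 174 172 174]
 [174 170 173 172 171 173 173 171 172 171 173 172 173 174 171 170]
 [174 171 173 173 172 161 136 123 133 158 172 171 170 173 173 172]
 [175 173 173 174 155 107  77  71  76 103 148 172 169 170 169 170]
 [175 174 173 163 1
[... 207 characters left out ...]
  59  58  54  57  63 130 173 171 171 170]
 [175 175 173 147  85  56  57  56  56  57  63 130 173 174 173 171]
 [176 174 173 155 105  55  55  58  55  55  58 126 172 172 173 173]
 [176 175 175 158 110  56  57  57  58  56  61 128 173 173 171 173]
 [174 174 174 169 131  57  58  55  54  56  62 129 173 169 173 171]
 [174 171 170 171 154 103  64  54  55  62  94 133 168 172 161 172]
 [176 168 169 171 167 145  95  68  73  81 119 159 174 173 165 167]
 [171 170 167 169 171 150 104  80  82  90 137 173 176 176 171 168]
 [169 170 169 168 169 158 117  80  83  87 111 128 151 174 174 173]]
piston [ 0.51842761 -0.34876492  0.048     ] marker [0.42572076 0.35254282 0.03      ] [0.42707662 0.35819421 0.03      ]
```

View pics/m.png

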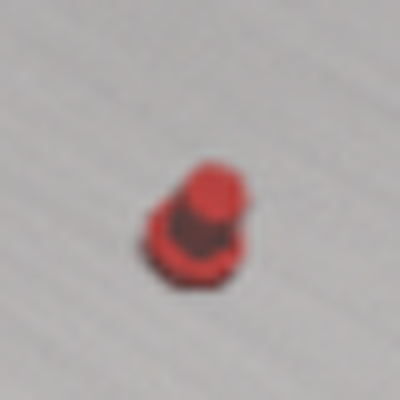

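```bash
cat >> h.py <<'E'
def tri(*obs):
    A=np.zeros((3,3));b=np.zeros(3)
    for c,u,v in obs:
        f,R,t=cam(c);o=-R.T@t;d=R.T@np.array([(u-c['cx'])/f,(v-c['cy'])/f,1]);d/=np.linalg.norm(d)
        M=np.eye(3)-np.outer(d,d);A+=M;b+=M@o
    return np.linalg.solve(A,b)
AX=np.array([.5085,.0662])
E
python3 - <<'E'
from h import *
c=snap('top');s=snap('scene')
g=tri((c,380.24,235.9),(s,285.2,139.6));print('grip tri',g)
print(onz(c,380.24,235.9,.130),onz(s,285.2,139.6,.122))
st=[(285.88,203.12),(303,207.29),(276.5,218),(303.88,224.88),(287.71,231)]
st2=[(331.26,192.2)]
T=[(285.88,203.12,343.85,205.2),(303,207.29,331.26,192.2),(276.5,218,362.76,200),(303.88,224.88,342.12,179.5),(287.71,231,361.24,184)]
P=np.array([tri((c,a,b),(s,d,e)) for a,b,d,e in T]);print(P,P.mean(0))
# disc outline in top view
hsv=cv2.cvtColor(c['pixels'],cv2.COLOR_RGB2HSV);print(c['pixels'][240,270],c['pixels'][212,330],c['pixels'][250,318],c['pixels'][190,290])
for n,q in(('top',c),('scene',s)):
    p=q['pixels'].astype(int); m=((p[...,0]-p[...,2]>5)&(p.max(2)<130)).astype(np.uint8)
    k=cv2.findContours(cv2.morphologyEx(m,cv2.MORPH_OPEN,np.ones((3,3))),cv2.RETR_EXTERNAL,cv2.CHAIN_APPROX_NONE)[0]
    for x in k:
        if cv2.contourArea(x)>1500:
            e=cv2.fitEllipse(x); print(n,e)
            if 250<e[0][0]<380: print(onz(q,*e[0],.093 if n=='top' else .09))
# marker
for z in(.036,.025,.01,0): print(z,onz(c,214.03,242.09,z))
print(tri((c,214.03,242.09),(s,440.95,249.1)), onz(s,441.3,249,.036), onz(s,438.3,254.5,.010))
E
```

```text
grip tri [ 0.44621786 -0.23885497  0.11749232]
[ 0.44465862 -0.23603108  0.13      ] [ 0.4499939  -0.23680281  0.122     ]
[[0.5536799  0.08493238 0.1456259 ]
 [0.53946288 0.02705566 0.14462508]
 [0.50305808 0.11565272 0.1444854 ]
 [0.48011539 0.02275498 0.14412965]
 [0.45883015 0.07737062 0.14564903]] [0.50702928 0.06555327 0.14490301]
[75 70 66] [ 99 105 111] [102 111 118] [77 68 67]
top ((292.01019287109375, 219.05259704589844), (65.87075805664062, 66.57042694091797), 68.85867309570312)
[0.50455635 0.06676385 0.093     ]
top ((539.1094360351562, 216.55661010742188), (59.6530876159668, 119.3124771118164), 0.3094647526741028)
top ((525.9609375, 70.81404113769531), (161.00967407226562, 263.63787841796875), 96.40364837646484)
top ((338.1620178222656, 17.195068359375), (41.920169830322266, 58.350772857666016), 90.133544921875)
[ 1.26410803 -0.09657021  0.093     ]
top ((81.33032989501953, 146.526611328125), (190.39501953125, 453.2452697753906), 10.678997039794922)
scene ((95.94754791259766, 383.5835876464844), (38.60787582397461, 111.47293853759766), 89.00413513183594)
scene ((347.64398193359375, 205.70697021484375), (63.48765563964844, 79.26892852783203), 96.5975570678711)
[0.51392885 0.07231483 0.09      ]
scene ((584.2872314453125, 129.5781707763672), (63.800960540771484, 155.39248657226562), 117.01508331298828)
scene ((483.0558776855469, 82.7154312133789), (59.30788803100586, 95.14935302734375), 114.3298568725586)
0.036 [0.42543573 0.35111109 0.036     ]
0.025 [0.42595829 0.35373593 0.025     ]
0.01 [0.42667088 0.35731526 0.01      ]
0 [0.42714593 0.35970148 0.        ]
[0.4250213  0.3557525  0.02504537] [0.43009508 0.35949842 0.036     ] [0.43529033 0.35917011 0.01      ]
```

Call:
send_rows(moves=[0,0,-8.4,2.6,4.25,0,0.1,0,0,-8.4,2.6,4.25,0,0.1,0,0,-8.4,2.6,4.25,0,0.1,0,0,-8.4,2.6,4.25,0,0.1,0,0,0,2.6,4.25,0,0.1,0,0,0,2.6,4.25,0,0.1,0,0,0,2.6,4.25,0,0.1,0,0,0,2.6,4.25,0,0.1,0,0,0,0,0,-4,0.1,0,0,0,0,0,-3,0.1,0,0,0,0,0,0,0.1])

```text
time_s: 1.5
position: [0.4435, -0.2364, 0.1496]
tcp_rot: [[0.982, -0.189, -0.006], [-0.189, -0.982, 0.005], [-0.007, -0.004, -1.0]]
force: [-1.3, -0.1, 0.2]
opening: 0.549
```

Run:
```python
from h import *
s=snap('scene');crop(s,220,60,200,150,4,'s2.png')
c=snap('top','t2.png')
x=read_state();print(x['time_s'],x['position'],x['tcp_rot'][:,1],x['opening'])
```

```text
1.6 [ 0.44559417 -0.23908539  0.15269859] [-1.90788057e-01 -9.81631206e-01 -3.03551535e-04] 0.5480355102746874
```

View pics/s2.png

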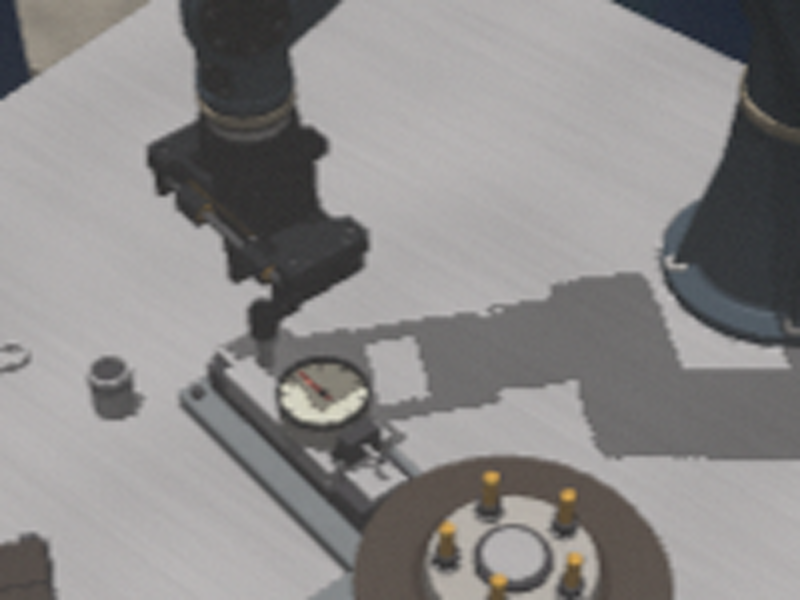

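View pics/t2.png

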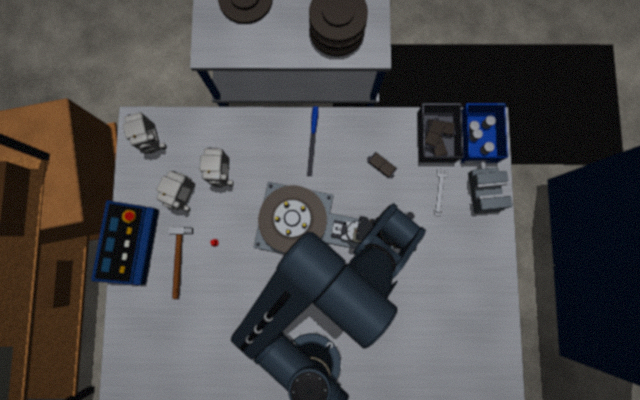

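The fingers sit above the grip (about (285,140) in the scene frame), either side of it. Now I'll descend and close.

Call:
send_rows(moves=[0,0,0,0,0,-1.9,0.1,0,0,0,0,0,-1.8,0.1,0,0,0,0,0,0,0.1,0,0,0,0,0,0,-1,0,0,0,0,0,0,-1,0,0,0,0,0,0,-1,0,0,0,0,0,0,-1,0,0,0,0,0,0,-1])

```text
time_s: 2.4
position: [0.4461, -0.2386, 0.1164]
tcp_rot: [[0.981, -0.192, 0.002], [-0.192, -0.981, 0.0], [0.001, -0.001, -1.0]]
force: [0.8, 2.1, 5.5]
opening: 0.267
```

Run:
```python
from h import *
s=snap('scene');crop(s,250,110,120,90,6,'s3.png')
x=read_state();print(x['time_s'],x['position'],x['tcp_rot'][:,1],x['opening'],x['force'])
```

```text
2.45 [ 0.44609718 -0.23853335  0.11642481] [-1.91356782e-01 -9.81520392e-01 -5.50563196e-04] 0.26902868918454603 [1.03469165 3.23641494 6.15439711]
```

View pics/s3.png

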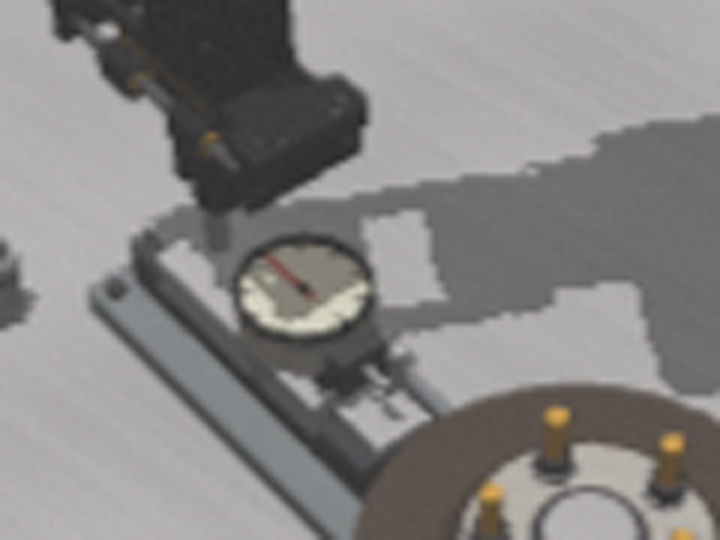

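```bash
cat >> h.py <<'E'
SL=np.array([.2,.98]);SL/=np.linalg.norm(SL)
def needle(c,G,z=.104,show=0):
    """G = grip xy. red pixels near dial -> angle clockwise from outward dir; weighted PCA direction through dial centre"""
    D=np.array(G)+.08*SL
    # refine dial centre: white face centroid not needed if calibration offset known
    p=c['pixels'].astype(float); u0,v0=proj(c,[D[0],D[1],z])
    yy,xx=np.mgrid[0:400,0:640]; near=np.hypot(xx-u0,yy-v0)<14
    w=np.clip(p[...,0]-np.maximum(p[...,1],p[...,2])-25,0,None)*near
    ys,xs=np.nonzero(w); ww=w[ys,xs]
    P=np.array([onz(c,a,b,z)[:2] for a,b in zip(xs,ys)])
    m=(P*ww[:,None]).sum(0)/ww.sum(); d=m-D
    C=((P-m)*ww[:,None]).T@(P-m)/ww.sum(); ev,V=np.linalg.eigh(C); a=V[:,1]
    if a@d<0:a=-a
    ang=lambda v:np.degrees((np.arctan2(-SL[1],-SL[0])-np.arctan2(v[1],v[0]))%(2*np.pi))
    r=dict(n=len(ww),cen=round(ang(d),1),axis=round(ang(a),1),len=np.linalg.norm(d).round(4),mean=m.round(4),D=D.round(4),mm_axis=round(np.radians(ang(a))/.6,2),mm_cen=round(np.radians(ang(d))/.6,2))
    return r
E
python3 - <<'E'
from h import *
s=snap('scene');print(needle(s,[.446,-.2385]))
E
```

```text
{'n': 5, 'cen': np.float64(339.9), 'axis': np.float64(358.6), 'len': np.float64(0.0148), 'mean': array([ 0.4642, -0.1748]), 'D': array([ 0.462 , -0.1601]), 'mm_axis': np.float64(10.43), 'mm_cen': np.float64(9.89)}
```

Call:
send_rows(moves=[0,0,0,0.1,0.5,0,-1,0,0,0,0.1,0.5,0,-1,0,0,0,0.1,0.5,0,-1,0,0,0,0.1,0.5,0,-1,0,0,0,0.1,0.5,0,-1,0,0,0,0.05,0.25,0,-1,0,0,0,0,0,0,-1])

```text
time_s: 3.2
position: [0.4512, -0.2128, 0.1164]
tcp_rot: [[0.982, -0.19, 0.001], [-0.19, -0.982, -0.003], [0.001, 0.003, -1.0]]
force: [-1.9, -2.7, 6.0]
opening: 0.268
```

Run:
```python
from h import *
s=snap('scene');crop(s,250,110,120,90,6,'s4.png')
x=read_state();print(x['time_s'],x['position'],x['opening'],x['force'])
print(needle(s,x['position'][:2]))
```

```text
3.25 [ 0.45121902 -0.21275608  0.11643296] 0.2651647129643212 [-2.13750369 -1.94672601  5.61481344]
{'n': 10, 'cen': np.float64(342.4), 'axis': np.float64(359.1), 'len': np.float64(0.0161), 'mean': array([ 0.4689, -0.1504]), 'D': array([ 0.4672, -0.1344]), 'mm_axis': np.float64(10.45), 'mm_cen': np.float64(9.96)}
```

View pics/s4.png

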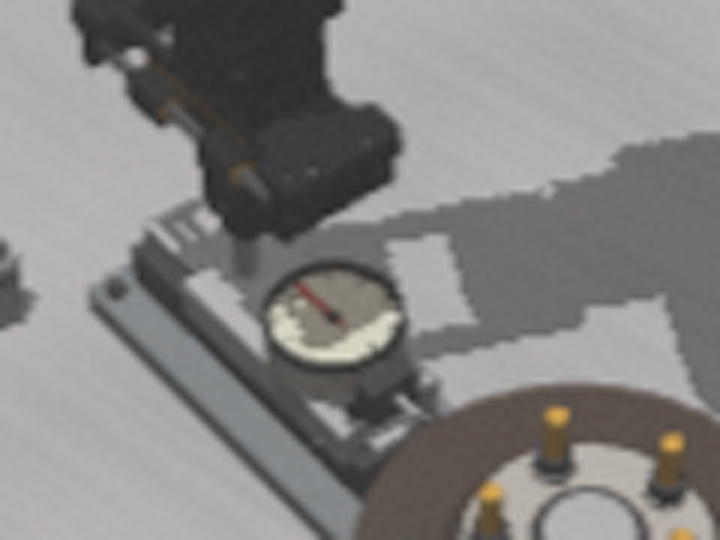

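Call:
send_rows(moves=[0,0,0,0.1,0.4,0,-1,0,0,0,0.1,0.4,0,-1,0,0,0,0,0,0,-1])

```text
time_s: 3.55
position: [0.4528, -0.2046, 0.1164]
tcp_rot: [[0.982, -0.189, -0.0], [-0.189, -0.982, -0.003], [0.0, 0.003, -1.0]]
force: [-3.4, -3.2, 6.7]
opening: 0.268
```

```bash
sed -i 's|D=np.array(G)+.08\*SL|D=np.array(G)+.08*SL+np.array([.0045,.0])|' h.py
python3 - <<'E'
from h import *
s=snap('scene');crop(s,250,110,120,90,6,'s5.png')
x=read_state();print(x['time_s'],x['position'],x['opening'],x['force'])
print(needle(s,x['position'][:2]))
E
```

```text
3.6 [ 0.45283393 -0.20463703  0.11643562] 0.26701595535599126 [-2.58136419 -2.72804734  6.1684149 ]
{'n': 10, 'cen': np.float64(58.8), 'axis': np.float64(52.5), 'len': np.float64(0.0158), 'mean': array([ 0.4584, -0.1316]), 'D': array([ 0.4733, -0.1263]), 'mm_axis': np.float64(1.53), 'mm_cen': np.float64(1.71)}
```

View pics/s5.png

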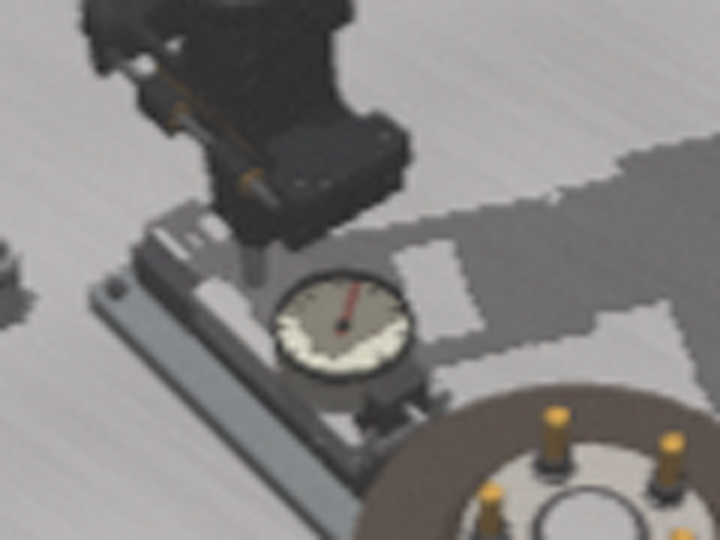

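Call:
send_rows(moves=[0,0,0,0.02,0.11,0,-1,0,0,0,0.02,0.11,0,-1,0,0,0,0,0,0,-1,0,0,0,0,0,0,-1,0,0,0,0,0,0,-1])

```text
time_s: 4.1
position: [0.4532, -0.203, 0.1165]
tcp_rot: [[0.982, -0.189, -0.0], [-0.189, -0.982, -0.003], [0.001, 0.003, -1.0]]
force: [-4.7, -4.8, 6.1]
opening: 0.27
```

Run:
```python
from h import *
s=snap('scene');crop(s,250,110,120,90,6,'s6.png')
x=read_state();print(x['time_s'],x['position'],x['opening'],x['force'])
print(needle(s,x['position'][:2]))
```

```text
4.15 [ 0.45315827 -0.20296901  0.11642171] 0.2657450133313109 [-3.41092957 -3.72958824  6.17491191]
{'n': 11, 'cen': np.float64(115.6), 'axis': np.float64(110.2), 'len': np.float64(0.019), 'mean': array([ 0.4586, -0.1131]), 'D': array([ 0.4737, -0.1246]), 'mm_axis': np.float64(3.2), 'mm_cen': np.float64(3.36)}
```

View pics/s6.png

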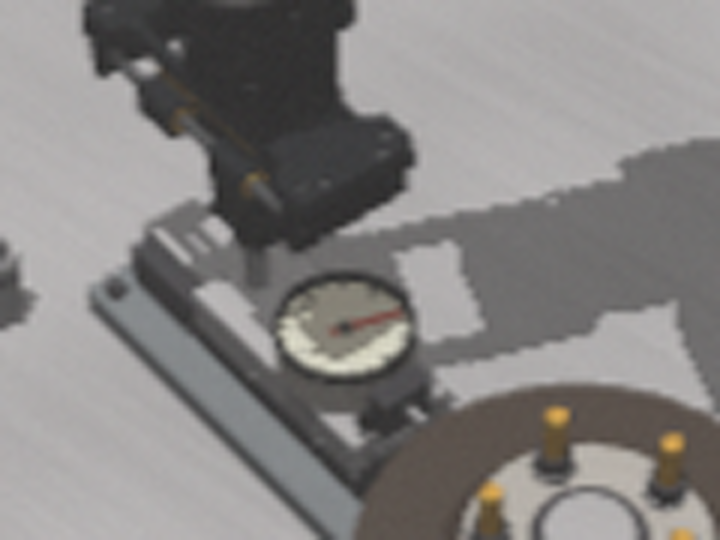

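Call:
send_rows(moves=[0,0,0,0,0,0,0.0,0,0,0,0,0,0,0.0,0,0,0,0,0,0,0.0,0,0,0,0,0,4,0.0,0,0,0,0,0,4,0.0,0,0,-3,0.1,4,0,0.0,0,0,0,0.1,4,0,0.0,0,0,0,0.1,4,0,0.0,0,0,0,0.1,4,0,0.0,0,0,0,0.1,4,0,0.0,0,0,0,0.1,4,0,0.0,0,0,0,0,4,0,0.0,0,0,0,0,0,0,0.0])

```text
time_s: 5.45
position: [0.4582, 0.083, 0.1953]
tcp_rot: [[0.972, -0.236, -0.001], [-0.236, -0.972, 0.001], [-0.001, -0.001, -1.0]]
force: [-0.6, 0.1, -0.5]
opening: 0.498
```

Run:
```python
from h import *
s=snap('scene','s7.png')
x=read_state();print(x['time_s'],x['position'],x['tcp_rot'][:,1],x['opening'],x['force'],np.round(x['joint_positions'],1))
print(needle(s,[.4532,-.2030]))
```

```text
5.5 [0.45867806 0.08101197 0.19532257] [-2.36778204e-01 -9.71563729e-01  5.07162041e-05] 0.5018440477421225 [-0.57191321 -0.33362407  0.09519256] [ -3.8  20.4 106.    0.   53.6  99.9]
{'n': 15, 'cen': np.float64(115.6), 'axis': np.float64(108.1), 'len': np.float64(0.0181), 'mean': array([ 0.4593, -0.1137]), 'D': array([ 0.4737, -0.1246]), 'mm_axis': np.float64(3.15), 'mm_cen': np.float64(3.36)}
```

View pics/s7.png

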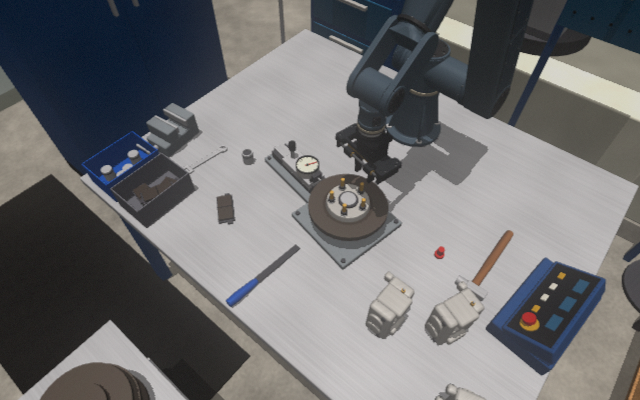

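Dial visible at (307,165), reading about 3.3 mm, and the gripper hovers over the near-base stud at (361,185). Now I'll lower and grip the stud.

Call:
send_rows(moves=[0,0,0,0,-0.2,-3,0,0,0,0,0,0,-3.4,0,0,0,0,0,0,0,0,0,0,0,0,0,0,-1,0,0,0,0,0,0,-1,0,0,0,0,0,0,-1,0,0,0,0,0,0,-1,0,0,0,0,0,0,-1])

```text
time_s: 6.3
position: [0.4603, 0.0779, 0.1325]
tcp_rot: [[0.97, -0.244, 0.003], [-0.244, -0.97, 0.003], [0.002, -0.003, -1.0]]
force: [0.8, 7.6, 2.7]
opening: 0.13
```

Run:
```python
from h import *
s=snap('scene');crop(s,270,120,150,120,5,'s8.png')
x=read_state();print(x['time_s'],x['position'],x['tcp_rot'][:,1],x['opening'],x['force'],np.round(x['joint_positions'],1))
print(needle(s,[.4532,-.2030]))
```

```text
6.35 [0.46023556 0.07745879 0.13249651] [-0.24263791 -0.97011503 -0.00191557] 0.12503294004651946 [0.66136851 3.42666805 4.69457591] [-4.300e+00  2.670e+01  1.096e+02  1.000e-01  4.360e+01  9.970e+01]
{'n': 14, 'cen': np.float64(115.8), 'axis': np.float64(107.4), 'len': np.float64(0.0179), 'mean': array([ 0.4595, -0.1138]), 'D': array([ 0.4737, -0.1246]), 'mm_axis': np.float64(3.12), 'mm_cen': np.float64(3.37)}
```

View pics/s8.png

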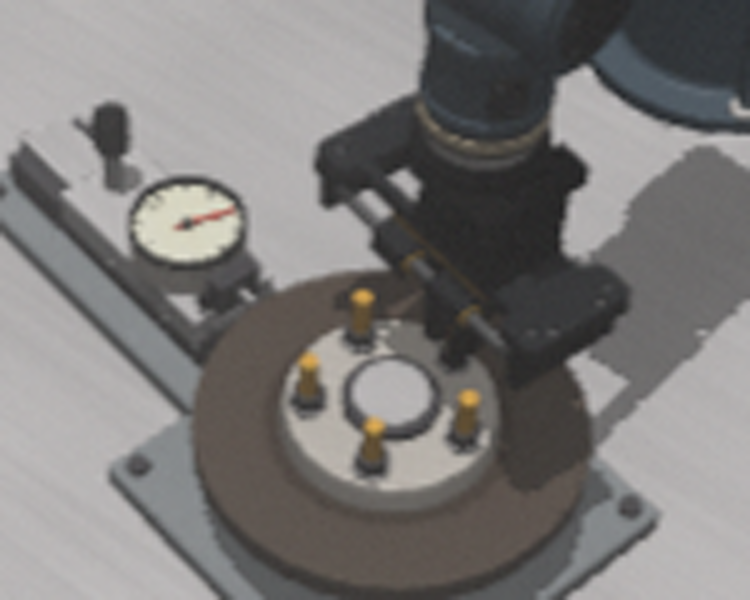

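Run:
```python
import numpy as np
th=np.radians(166.5+np.arange(0,265,6)); p=np.c_[np.cos(th),np.sin(th)]*4.95
pr=(p-p[0]).round(2); d=np.diff(pr,axis=0).round(2)
for i,x in enumerate(d): print(166.5+6*(i+1),x.tolist(),end='; ')
```

```text
172.5 [-0.09, -0.51]; 178.5 [-0.05, -0.52]; 184.5 [0.02, -0.51]; 190.5 [0.07, -0.52]; 196.5 [0.12, -0.5]; 202.5 [0.17, -0.49]; 208.5 [0.22, -0.47]; 214.5 [0.27, -0.44]; 220.5 [0.32, -0.41]; 226.5 [0.36, -0.38]; 232.5 [0.39, -0.33]; 238.5 [0.43, -0.3]; 244.5 [0.45, -0.24]; 250.5 [0.48, -0.2]; 256.5 [0.5, -0.15]; 262.5 [0.51, -0.09]; 268.5 [0.51, -0.04]; 274.5 [0.52, 0.01]; 280.5 [0.52, 0.07]; 286.5 [0.5, 0.12]; 292.5 [0.49, 0.17]; 298.5 [0.47, 0.22]; 304.5 [0.44, 0.28]; 310.5 [0.41, 0.31]; 316.5 [0.37, 0.36]; 322.5 [0.34, 0.39]; 328.5 [0.29, 0.43]; 334.5 [0.25, 0.45]; 340.5 [0.2, 0.48]; 346.5 [0.15, 0.5]; 352.5 [0.09, 0.51]; 358.5 [0.04, 0.51]; 364.5 [-0.01, 0.52]; 370.5 [-0.07, 0.52]; 376.5 [-0.12, 0.5]; 382.5 [-0.17, 0.49]; 388.5 [-0.23, 0.47]; 394.5 [-0.27, 0.44]; 400.5 [-0.31, 0.41]; 406.5 [-0.36, 0.38]; 412.5 [-0.39, 0.33]; 418.5 [-0.43, 0.3]; 424.5 [-0.46, 0.24]; 430.5 [-0.47, 0.2];
```

Call:
send_rows(moves=[0,0,6,-0.09,-0.51,0,-1,0,0,6,-0.05,-0.52,0,-1,0,0,6,0.02,-0.51,0,-1,0,0,6,0.07,-0.52,0,-1,0,0,0,0,0,0,-1])

```text
time_s: 6.85
position: [0.4608, 0.0556, 0.1325]
tcp_rot: [[0.984, 0.175, 0.004], [0.176, -0.984, -0.001], [0.004, 0.002, -1.0]]
force: [1.8, 0.1, 2.6]
opening: 0.123
```

```bash
cat > rd.py <<'E'
from h import *
import sys
s=snap('scene');crop(s,270,120,150,120,5,sys.argv[1])
x=read_state();p=x['position'];print(x['time_s'],p,'yaw',np.degrees(np.arctan2(*x['tcp_rot'][:2,1][::-1])).round(1),x['opening'].round(3),np.round(x['force'],1),'j6',np.round(x['joint_positions'][5],1))
d=p[:2]-[.5085,.066];print('stud ang',np.degrees(np.arctan2(d[1],d[0])).round(1)%360,'r',np.hypot(*d))
r=needle(s,[.4532,-.2030]);print(r['axis'],r['cen'],r['mm_axis'],r['mm_cen'],r['n'])
E
python3 rd.py a1.png
```

```text
Traceback (most recent call last):
  File "rd.py", line 4, in <module>
    x=read_state();p=x['position'];print(x['time_s'],p,'yaw',np.degrees(np.arctan2(*x['tcp_rot'][:2,1][::-1])).round(1),x['opening'].round(3),np.round(x['force'],1),'j6',np.round(x['joint_positions'][5],1))
                                                                                                                        ^^^^^^^^^^^^^^^^^^
AttributeError: 'float' object has no attribute 'round'
```

View pics/a1.png

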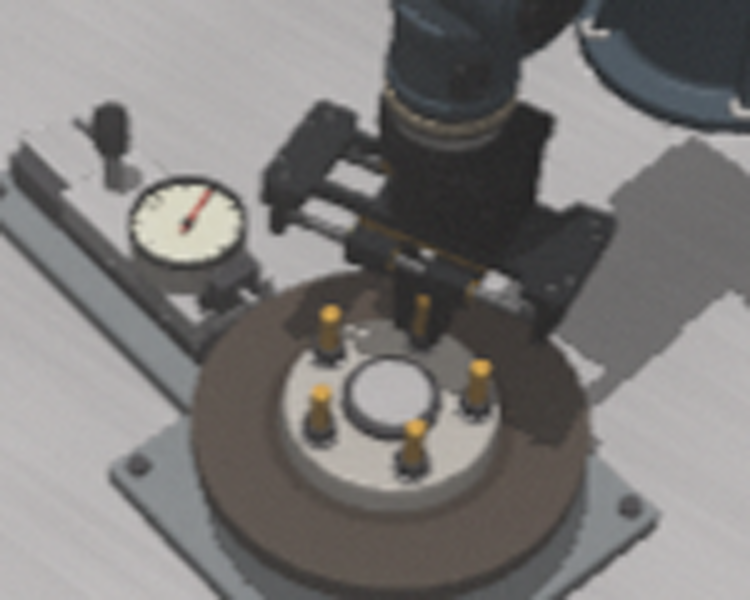

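The needle fell, so the start was on the lesser swelling. Turning on.

Call:
send_rows(moves=[0,0,6,0.12,-0.5,0,-1,0,0,6,0.17,-0.49,0,-1,0,0,6,0.22,-0.47,0,-1,0,0,6,0.27,-0.44,0,-1,0,0,6,0.32,-0.41,0,-1,0,0,0,0,0,0,-1])

```text
time_s: 7.5
position: [0.4733, 0.0339, 0.1325]
tcp_rot: [[0.767, 0.642, 0.007], [0.642, -0.767, 0.001], [0.007, 0.004, -1.0]]
force: [4.9, 5.8, 2.8]
opening: 0.127
```

```bash
sed -i "s/x\['opening'\].round(3)/round(x['opening'],3)/" rd.py; python3 rd.py a2.png
```

```text
7.55 [0.47325358 0.03389995 0.13252685] yaw -50.1 0.126 [5.3 5.5 1.7] j6 40.5
stud ang 222.3 r 0.047673090365992835
64.8 74.8 1.89 2.18 13
```

Call:
send_rows(moves=[0,0,6,0.36,-0.38,0,-1,0,0,6,0.39,-0.33,0,-1,0,0,6,0.43,-0.3,0,-1,0,0,6,0.45,-0.24,0,-1,0,0,6,0.48,-0.2,0,-1,0,0,0,0,0,0,-1])

```text
time_s: 8.15
position: [0.4938, 0.022, 0.1325]
tcp_rot: [[0.345, 0.938, 0.007], [0.938, -0.345, 0.006], [0.008, 0.004, -1.0]]
force: [6.3, 15.4, 3.4]
opening: 0.127
```

```bash
python3 rd.py a3.png
```

```text
8.2 [0.49375586 0.02205094 0.13254509] yaw -20.3 0.127 [ 5.5 14.3  4.3] j6 9.2
stud ang 251.5 r 0.04635633677759182
62.8 73.3 1.83 2.13 9
```

View pics/a3.png

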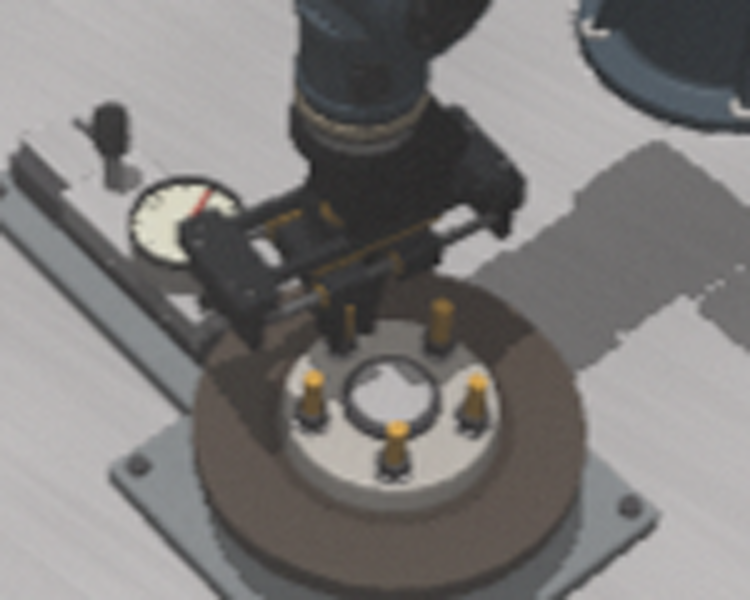

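Call:
send_rows(moves=[0,0,6,0.45,-0.25,0,-1,0,0,6,0.46,-0.19,0,-1,0,0,6,0.5,-0.14,0,-1,0,0,6,0.52,0.01,0,-1,0,0,6,0.52,0.07,0,-1,0,0,0,0,0,0,-1])

```text
time_s: 8.8
position: [0.5142, 0.0206, 0.1325]
tcp_rot: [[-0.169, 0.986, -0.002], [0.986, 0.169, 0.012], [0.012, 0.0, -1.0]]
force: [-0.3, 22.8, 11.2]
opening: 0.126
```

```bash
python3 rd.py a4.png
```

```text
8.85 [0.5141369  0.02061291 0.13246339] yaw 9.7 0.131 [ 0.6 22.5 10.1] j6 -20.8
stud ang 277.1 r 0.04573578656315627
117.9 123.9 3.43 3.6 17
```

View pics/a4.png

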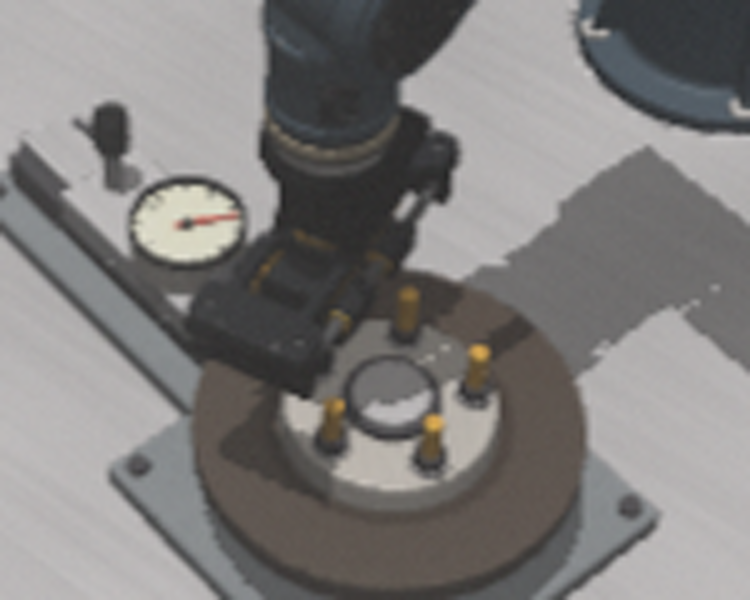

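Call:
send_rows(moves=[0,0,4,0.22,0.5,0,-1,0,0,4,0.25,0.3,0,-1,0,0,0,0,0,0,-1,0,0,0,0,0,0,-1])

```text
time_s: 9.25
position: [0.5203, 0.0224, 0.1324]
tcp_rot: [[-0.308, 0.952, 0.001], [0.952, 0.308, 0.001], [0.0, 0.001, -1.0]]
force: [0.1, 2.9, 7.4]
opening: 0.128
```

```bash
sed -i 's/\[.5085,.066\]/[.5065,.0695]/' rd.py; python3 rd.py a5.png
```

```text
9.3 [0.52026715 0.02233181 0.13243879] yaw 17.9 0.128 [-0.2  1.7  7.1] j6 -27.8
stud ang 286.3 r 0.049136266979693546
139.4 144.9 4.05 4.21 15
```

Call:
send_rows(moves=[0,0,6,0.48,0.17,0,-1,0,0,6,0.46,0.22,0,-1,0,0,0,0,0,0,-1,0,0,0,0,0,0,-1])

```text
time_s: 9.7
position: [0.5295, 0.0264, 0.1324]
tcp_rot: [[-0.499, 0.867, 0.0], [0.867, 0.499, 0.001], [0.001, 0.001, -1.0]]
force: [-0.7, 3.1, 6.5]
opening: 0.129
```

```bash
python3 rd.py a6.png
```

```text
9.75 [0.52951189 0.02644262 0.13243175] yaw 29.9 0.127 [-1.2  3.8  6.5] j6 -39.2
stud ang 298.1 r 0.048820947757089686
163.1 164.5 4.75 4.78 17
```

Call:
send_rows(moves=[0,0,5,0.37,0.22,0,-1,0,0,5,0.34,0.25,0,-1,0,0,0,0,0,0,-1,0,0,0,0,0,0,-1])

```text
time_s: 10.15
position: [0.5361, 0.0309, 0.1324]
tcp_rot: [[-0.642, 0.767, -0.001], [0.767, 0.642, 0.001], [0.001, 0.0, -1.0]]
force: [-1.6, 2.7, 7.4]
opening: 0.127
```

```bash
python3 rd.py a7.png
```

```text
10.2 [0.53611953 0.03093769 0.13243106] yaw 39.9 0.122 [-1.   2.2  7.2] j6 -48.6
stud ang 307.5 r 0.04862477527821907
166.0 168.3 4.83 4.89 17
```

View pics/a7.png

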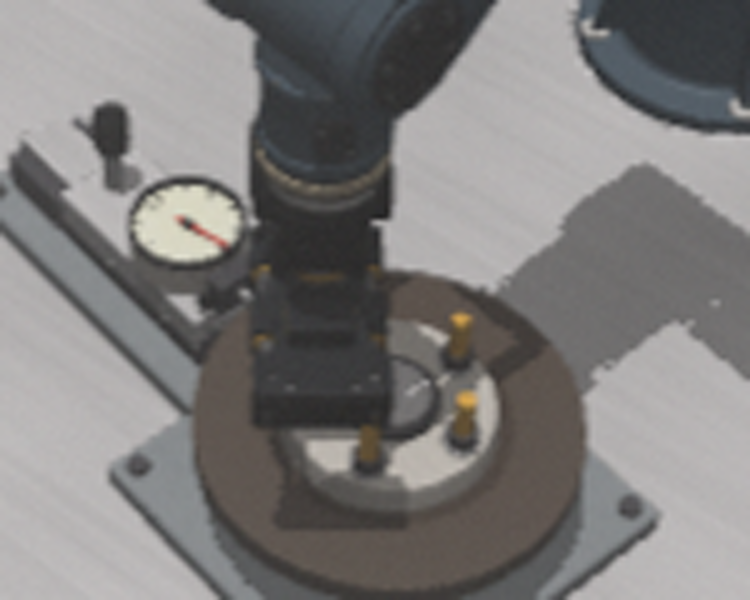

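Call:
send_rows(moves=[0,0,6,0.37,0.33,0,-1,0,0,6,0.34,0.37,0,-1,0,0,0,0,0,0,-1,0,0,0,0,0,0,-1])

```text
time_s: 10.6
position: [0.5432, 0.0381, 0.1324]
tcp_rot: [[-0.787, 0.617, -0.001], [0.617, 0.787, 0.001], [0.001, 0.0, -1.0]]
force: [-2.0, 2.8, 6.4]
opening: 0.127
```

```bash
python3 rd.py a8.png
```

```text
10.65 [0.54324436 0.03807863 0.13243264] yaw 51.9 0.13 [-0.   3.4  6.6] j6 -59.7
stud ang 319.5 r 0.04834718593540237
152.8 155.9 4.44 4.53 17
```

Call:
send_rows(moves=[0,0,-7,-0.42,-0.42,0,-1,0,0,-7,-0.45,-0.38,0,-1,0,0,0,0,0,0,-1,0,0,0,0,0,0,-1,0,0,0,0,0,0,-1])

```text
time_s: 11.15
position: [0.5337, 0.0294, 0.1324]
tcp_rot: [[-0.614, 0.789, -0.002], [0.789, 0.614, 0.0], [0.002, -0.002, -1.0]]
force: [-2.1, 0.7, 8.6]
opening: 0.126
```

```bash
python3 rd.py a9.png
```

```text
11.2 [0.53372928 0.02943363 0.13240093] yaw 37.9 0.128 [-3.7  0.3  7.7] j6 -46.7
stud ang 304.2 r 0.04844324250188765
165.8 168.2 4.82 4.89 18
```

Highest spot found: the readings 4.13, 4.77, 4.86 and 4.49 mm put the peak near stud angle 305°, and the disc is now at about 304°. Next I'll release and go to the marker.

Call:
send_rows(moves=[0,0,0,0,0,0,0,0,0,0,0,0,0,0,0,0,0,0,0,0,0,0,0,0,0,0,4,0,0,0,0,0,0,4,0,0,0,-8.3,-1.08,3.3,0,0.3,0,0,-8.3,-1.08,3.3,0,0.3,0,0,-8.3,-1.08,3.3,0,0.3,0,0,-8.3,-1.08,3.3,0,0.3,0,0,-8.3,-1.08,3.3,0,0.3,0,0,-8.3,-1.08,3.3,0,0.3,0,0,-8.3,-1.08,3.3,0,0.3,0,0,-8.3,-1.08,3.3,0,0.3,0,0,-8.3,-1.08,3.3,0,0.3,0,0,-8.3,-1.08,3.3,0,0.3,0,0,0,0,0,-5,0.3,0,0,0,0,0,-3,0.3,0,0,0,0,0,0,0.3])

```text
time_s: 13.0
position: [0.4235, 0.3576, 0.1274]
tcp_rot: [[0.707, 0.707, -0.009], [0.707, -0.707, -0.005], [-0.01, -0.003, -1.0]]
force: [-0.4, 0.7, -1.1]
opening: 0.648
```

```bash
python3 rd.py b1.png
python3 - <<'E'
from h import *
s=snap('scene');crop(s,380,180,150,120,5,'b2.png')
c=snap('top');crop(c,150,130,160,120,5,'b3.png')
x=read_state();print(x['opening'],proj(s,x['position']))
E
```

```text
13.05 [0.42539847 0.35841368 0.12960118] yaw -45.0 0.648 [-0.   0.1  1.1] j6 73.6
stud ang 105.7 r 0.3000809399597315
165.9 168.3 4.83 4.89 18
0.6506622513589511 [449.80630347 230.87274332]
```

View pics/b2.png

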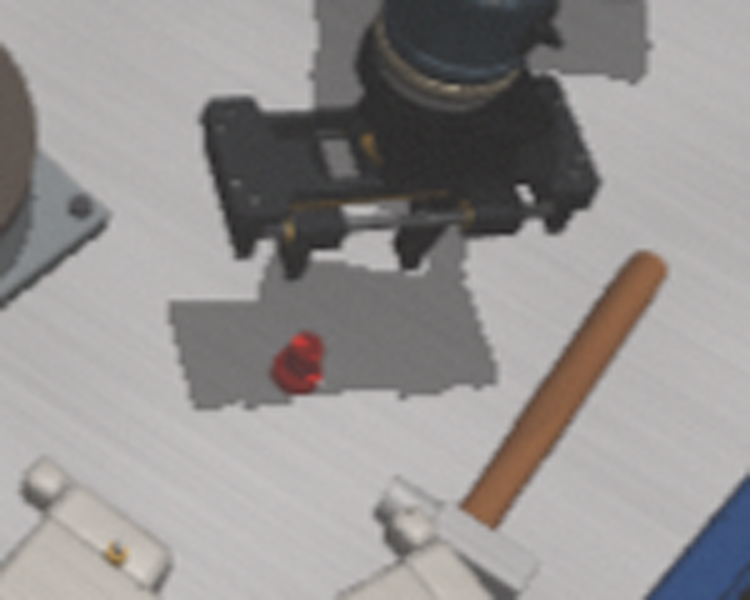

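View pics/b1.png

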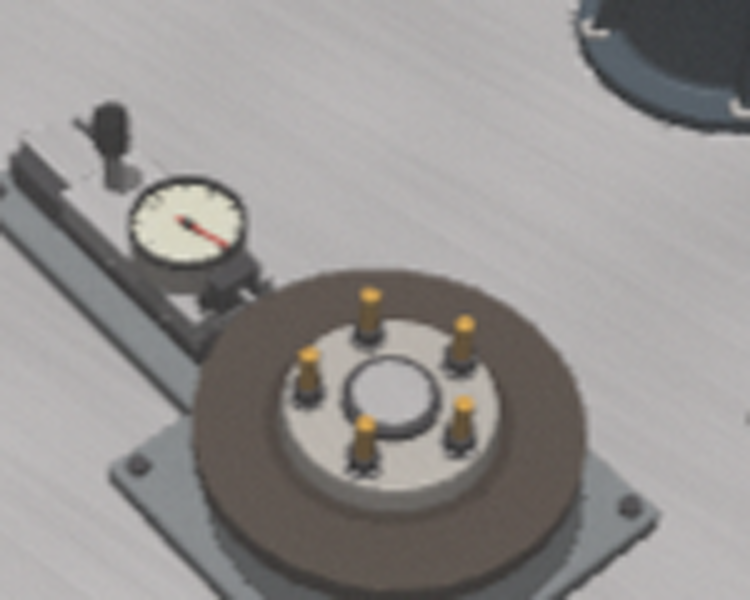

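View pics/b3.png

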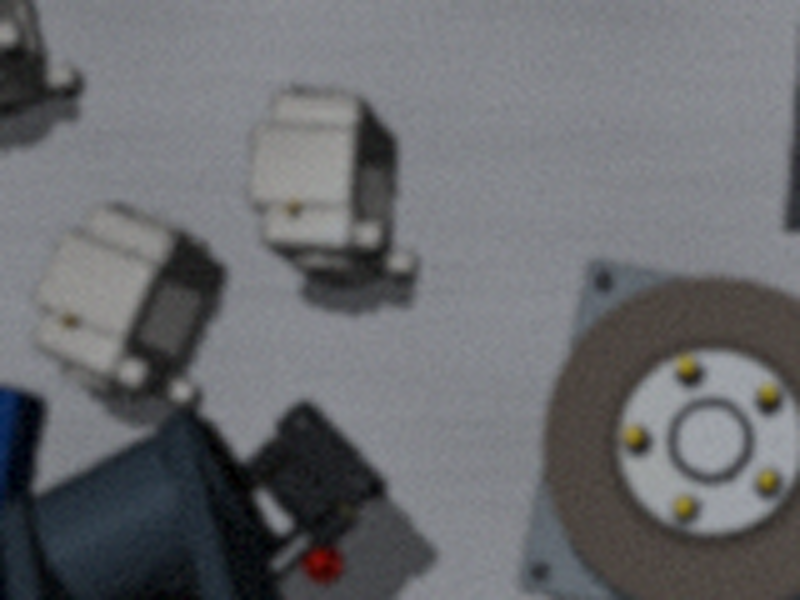

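Disc and needle stayed put (about 4.85 mm), and the fingers straddle the marker line. Marker is at about (441,250). Descending.

Call:
send_rows(moves=[0,0,0,0.25,0.05,-4,0.3,0,0,0,0,0,-4,0.3,0,0,0,0,0,-2.4,0.3,0,0,0,0,0,-1,0.3,0,0,0,0,0,0,0.3,0,0,0,0,0,0,0.3])

```text
time_s: 13.75
position: [0.4311, 0.3603, 0.0192]
tcp_rot: [[0.707, 0.707, 0.003], [0.707, -0.707, 0.002], [0.003, 0.001, -1.0]]
force: [0.3, 0.6, 0.4]
opening: 0.651
```

Run:
```python
from h import *
s=snap('scene');crop(s,400,200,90,80,8,'b4.png')
x=read_state();print(x['position'],x['opening'],x['force'])
```

```text
[0.43117413 0.36044277 0.01946716] 0.6481889868836014 [ 1.07286034  0.66267055 -0.17281746]
```

View pics/b4.png

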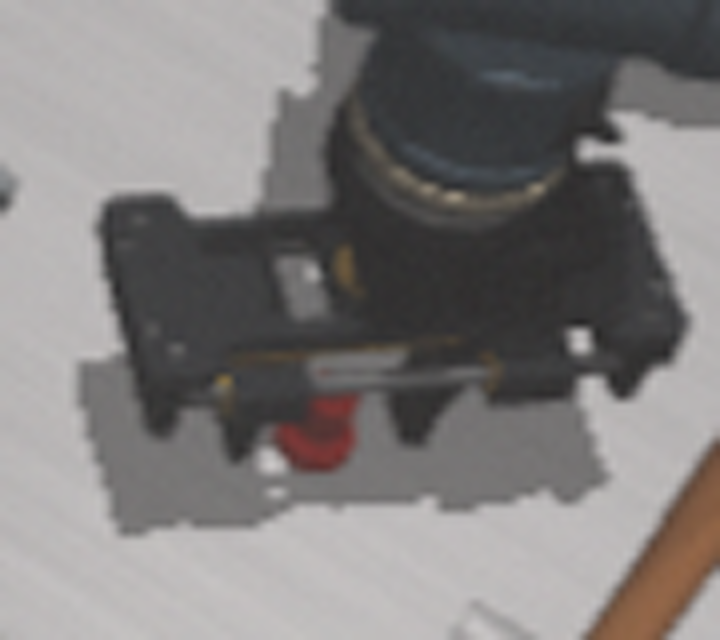

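Call:
send_rows(moves=[0,0,0,0,0,-0.4,0.3,0,0,0,0,0,0,0,0,0,0,0,0,0,-0.4,0,0,0,0,0,0,-1,0,0,0,0,0,0,-1,0,0,0,0,0,0,-1,0,0,0,0,0,0,-1,0,0,0,0,0,0,-1])

```text
time_s: 14.6
position: [0.4295, 0.3597, 0.0136]
tcp_rot: [[0.707, 0.707, -0.0], [0.707, -0.707, -0.0], [-0.0, -0.0, -1.0]]
force: [-1.2, 0.1, 0.8]
opening: 0.221
```

Call:
send_rows(moves=[0,0,0,0,0,2,-1,0,0,0,0,0,4,-1,0,0,0,0,0,4,-1,0,0,0,0,0,4,-1,0,0,0,0,0,2.5,-1,0,0,0,0,0,0,-1,0,0,0,0,0,0,-1])

```text
time_s: 15.3
position: [0.4293, 0.3595, 0.1786]
tcp_rot: [[0.707, 0.707, 0.0], [0.707, -0.707, 0.0], [0.0, 0.0, -1.0]]
force: [0.3, -0.4, -0.5]
opening: 0.221
```

Run:
```python
from h import *
s=snap('scene');crop(s,380,140,130,110,6,'b5.png')
x=read_state();print(x['time_s'],x['position'],x['opening'],x['force'])
```

```text
15.35 [0.4286698  0.35911794 0.17753386] 0.22430613883880857 [ 0.24449025  0.38872971 -0.81179314]
```

View pics/b5.png

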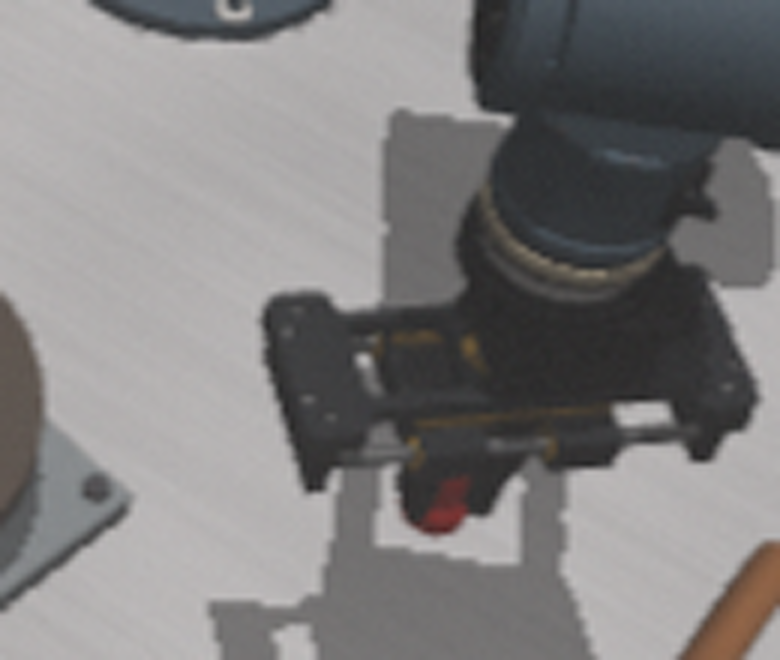

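Run:
```python
from h import *
s=snap('scene');print(onz(s,452.7,225.8,.169))
```

```text
[0.43528483 0.36199337 0.169     ]
```

Call:
send_rows(moves=[0,0,0,0,0,3,-1,0,0,3.4,0.58,-3.9,0,-1,0,0,3.4,0.58,-3.9,0,-1,0,0,3.4,0.58,-3.9,0,-1,0,0,3.4,0.58,-3.9,0,-1,0,0,3.4,0.58,-3.9,0,-1,0,0,3.4,0.58,-3.9,0,-1,0,0,3.4,0.58,-3.9,0,-1,0,0,3.4,0.58,-3.9,0,-1,0,0,3.4,0.58,-3.9,0,-1,0,0,3.4,0.58,-3.9,0,-1,0,0,0,0,0,0,-1,0,0,0,0,0,0,-1])

```text
time_s: 16.7
position: [0.4866, -0.0308, 0.207]
tcp_rot: [[0.194, 0.981, -0.004], [0.981, -0.194, 0.002], [0.001, -0.004, -1.0]]
force: [-0.3, 0.6, -0.2]
opening: 0.22
```

Run:
```python
from h import *
s=snap('scene');crop(s,270,90,150,130,5,'b6.png')
x=read_state();print(x['time_s'],x['position'],x['tcp_rot'][:,1],x['opening'],x['force'])
```

```text
16.75 [ 0.48637424 -0.02979443  0.20714833] [ 0.9813829  -0.19202102 -0.00394142] 0.2274455179223718 [-0.03807417 -0.11078091 -0.74312713]
```

View pics/b6.png

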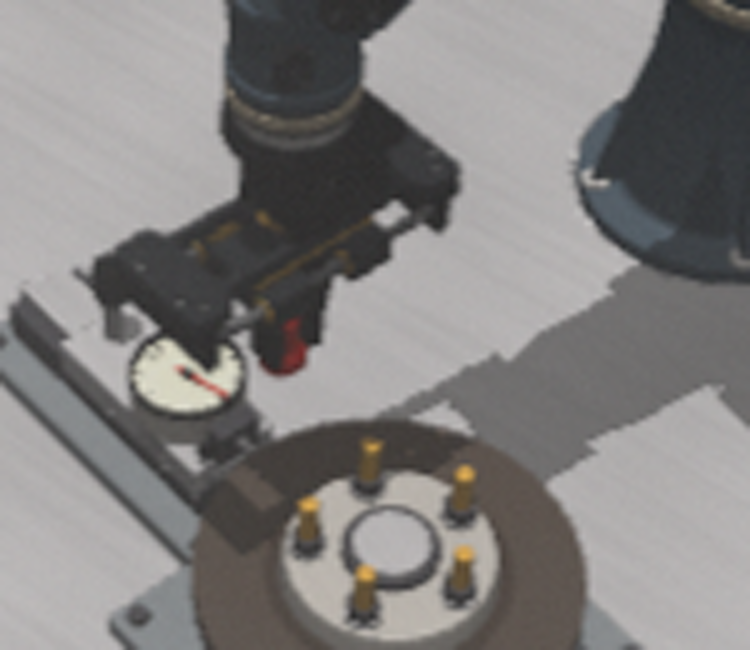

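Call:
send_rows(moves=[0,0,0,-0.04,-0.2,-3,-1,0,0,0,0,0,-3,-1,0,0,0,0,0,-2,-1,0,0,0,0,0,-1,-1,0,0,0,0,0,-0.4,-1,0,0,0,0,0,0,-1,0,0,0,0,0,0,-1,0,0,0,0,0,0,-1])

```text
time_s: 17.55
position: [0.4879, -0.0324, 0.1154]
tcp_rot: [[0.191, 0.982, 0.002], [0.982, -0.191, -0.001], [-0.0, 0.002, -1.0]]
force: [0.6, 0.7, -1.2]
opening: 0.224
```

Run:
```python
from h import *
s=snap('scene');crop(s,280,130,110,90,7,'b7.png')
x=read_state();print(x['time_s'],x['position'],x['tcp_rot'][:,1],x['opening'],x['force'])
```

```text
17.6 [ 0.48781323 -0.03246116  0.11541104] [ 0.98165345 -0.1906639   0.00194696] 0.21979114167502942 [-0.66770959 -0.44007614 -0.79290047]
```

View pics/b7.png

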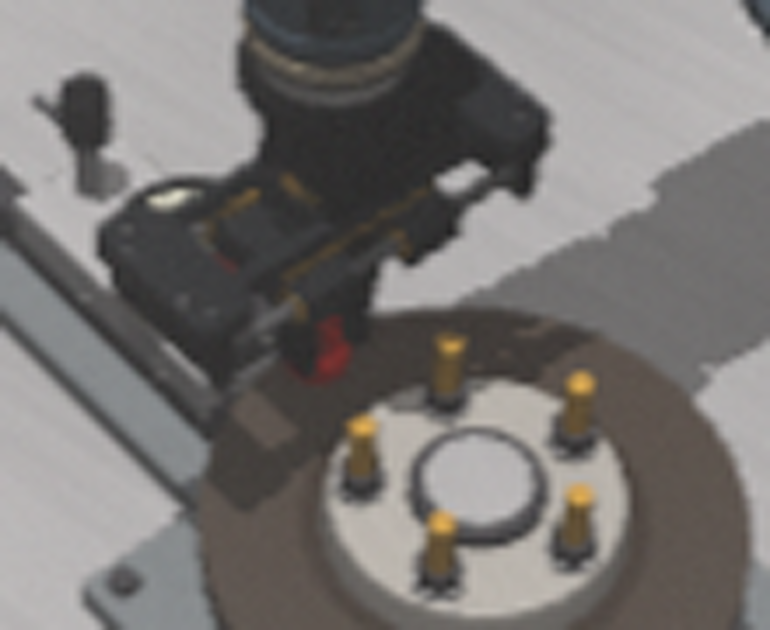

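Call:
send_rows(moves=[0,0,0,0,0,-0.3,-1,0,0,0,0,0,-0.2,-1,0,0,0,0,0,-0.1,-1,0,0,0,0,0,0,-1,0,0,0,0,0,0,-1,0,0,0,0,0,0,-1])

```text
time_s: 18.2
position: [0.4873, -0.0324, 0.1086]
tcp_rot: [[0.191, 0.982, 0.0], [0.982, -0.191, -0.0], [0.0, 0.0, -1.0]]
force: [-0.7, -1.1, 0.1]
opening: 0.218
```

Call:
send_rows(moves=[0,0,0,0,0,-0.1,-1,0,0,0,0,0,0,-1,0,0,0,0,0,0,-1])

```text
time_s: 18.5
position: [0.4872, -0.0323, 0.1075]
tcp_rot: [[0.191, 0.982, -0.0], [0.982, -0.191, 0.0], [0.0, -0.0, -1.0]]
force: [0.1, 0.2, 0.3]
opening: 0.22
```

Call:
send_rows(moves=[0,0,0,0,0,-0.1,-1,0,0,0,0,0,0,-1,0,0,0,0,0,0,-1])

```text
time_s: 18.8
position: [0.4872, -0.0323, 0.1065]
tcp_rot: [[0.191, 0.982, -0.0], [0.982, -0.191, 0.0], [0.0, -0.0, -1.0]]
force: [0.5, -0.5, -1.3]
opening: 0.218
```

Call:
send_rows(moves=[0,0,0,0,0,-0.05,-1,0,0,0,0,0,0,-1,0,0,0,0,0,0,-1])

```text
time_s: 19.1
position: [0.4872, -0.0323, 0.1065]
tcp_rot: [[0.191, 0.982, 0.0], [0.982, -0.191, -0.0], [-0.0, 0.0, -1.0]]
force: [-1.1, 0.8, 6.1]
opening: 0.22
```

Call:
send_rows(moves=[0,0,0,0,0,-0.05,-1,0,0,0,0,0,0,-1,0,0,0,0,0,0,-1])

```text
time_s: 19.4
position: [0.4873, -0.0324, 0.1064]
tcp_rot: [[0.19, 0.982, 0.001], [0.982, -0.19, -0.0], [-0.0, 0.001, -1.0]]
force: [-1.4, 0.7, 9.7]
opening: 0.222
```

Run:
```python
from h import *
s=snap('scene');crop(s,280,130,110,90,7,'b8.png')
x=read_state();print(x['time_s'],x['position'],x['opening'],x['force'])
```

```text
19.45 [ 0.4873253  -0.0323465   0.10642163] 0.2206454442907735 [-2.83425948  0.17100195 10.11419279]
```

View pics/b8.png

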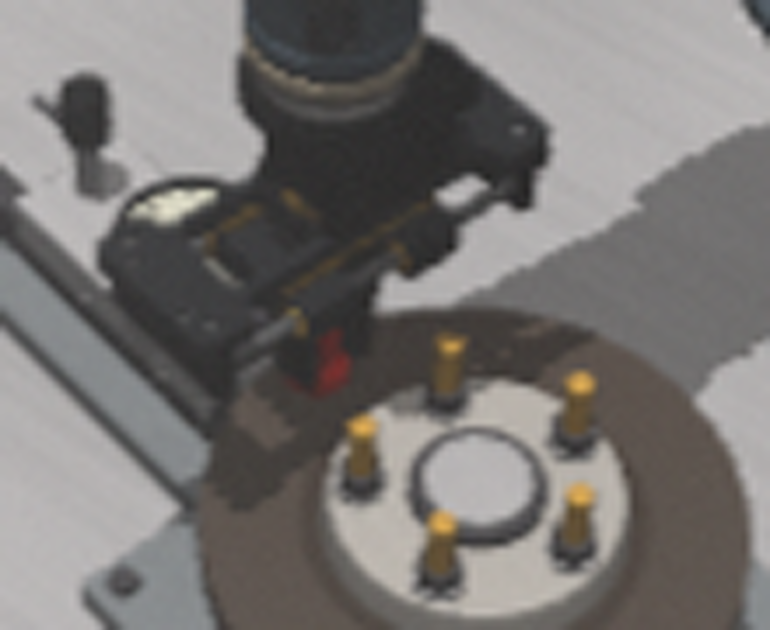

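Contact came at exactly the expected height, with about 10 N. I'll ease 1 mm up, then open and withdraw straight up.

Call:
send_rows(moves=[0,0,0,0,0,0.08,-1,0,0,0,0,0,0,-1,0,0,0,0,0,0,-0.4,0,0,0,0,0,0,-0.2,0,0,0,0,0,0,-0.1,0,0,0,0,0,0,-0.1,0,0,0,0,0,0,-0.1,0,0,0,0,0,1,-0.1,0,0,0,0,0,3,-0.1,0,0,0,0,0,4,-0.1,0,0,0,0,0,4,-0.1,0,0,0,-3,0,3,-0.1,0,0,0,-3,3,2,-0.1,0,0,0,-3,3,0,-0.1,0,0,0,0,3,0,-0.1,0,0,0,0,3,0,-0.1,0,0,0,0,3,0,-0.1,0,0,0,0,0,0,-0.1,0,0,0,0,0,0,-0.1])

```text
time_s: 21.35
position: [0.3969, 0.1179, 0.2768]
tcp_rot: [[0.189, 0.982, 0.001], [0.982, -0.189, -0.001], [-0.001, 0.001, -1.0]]
force: [-0.1, 0.3, 1.2]
opening: 0.449
```

Run:
```python
from h import *
s=snap('scene','c2.png');crop(s,280,130,120,100,6,'c1.png')
c=snap('top');crop(c,225,160,190,110,4,'c3.png')
x=read_state();print(x['time_s'],x['position'],x['opening'],x['force'])
print(needle(s,[.4532,-.2030]))
for q in(s,c):
    p=q['pixels'].astype(int);m=(p[...,0]-np.maximum(p[...,1],p[...,2])>60); print(blobs(m,4))
```

```text
21.45 [0.39718101 0.11698793 0.27658239] 0.4529730638232866 [ 0.26184089 -1.13488569 -0.30875922]
{'n': 17, 'cen': np.float64(168.6), 'axis': np.float64(166.1), 'len': np.float64(0.0166), 'mean': array([ 0.4737, -0.1081]), 'D': array([ 0.4737, -0.1246]), 'mm_axis': np.float64(4.83), 'mm_cen': np.float64(4.9)}
[(np.int32(25), [324.84, 175.72]), (np.int32(26), [324.42, 182.35]), (np.int32(137), [529.09, 317.66])]
[(np.int32(81), [128.63, 215.56]), (np.int32(49), [321.55, 223.41])]
```

View pics/c1.png

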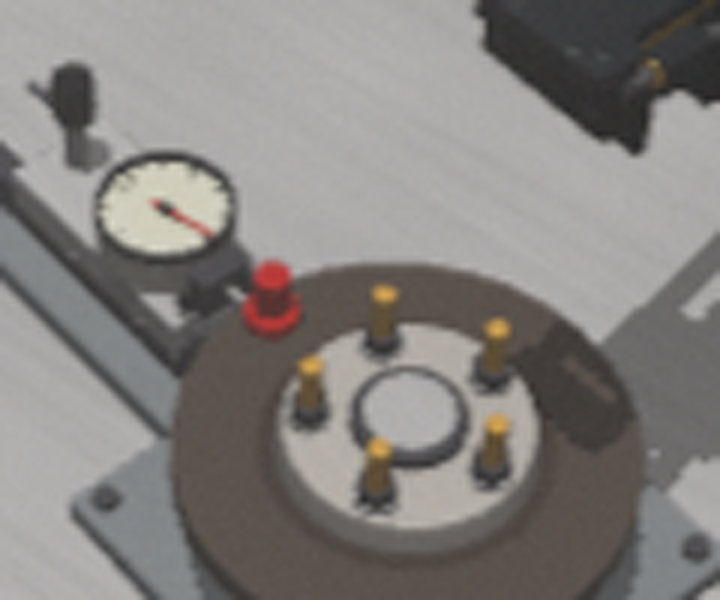

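View pics/c3.png

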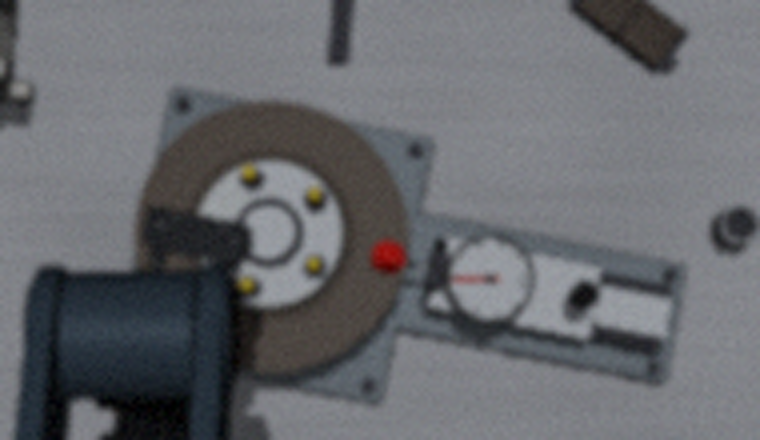

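View pics/c2.png

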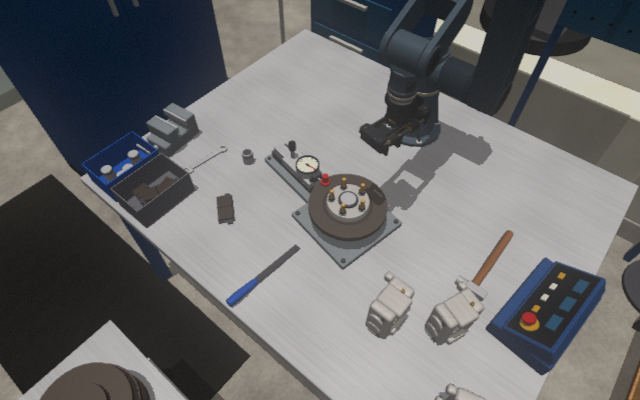

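Run:
```python
from h import *
c=snap('top');s=snap('scene')
m=onz(c,321.55,223.41,.115)[:2];a=np.array([.5065,.066]);print('top',m,np.hypot(*(m-a)))
m=onz(s,324.84,175.5,.129)[:2];a=np.array([.511,.068]);print('scene',m,np.hypot(*(m-a)))
print(read_state()['qvel'])
hand_in()
```

```text
top [ 0.48769053 -0.03664453] 0.10435370409558899
scene [ 0.49131574 -0.03527448] 0.10513366975958652
[-0.18511823  0.21602381 -0.04694063  0.16477173 -0.0898958   0.16466163]
the job is handed in; nothing more can be done
```

The job is handed in at about 21.5 s of the 72 s allowed. `hand_in` reports no verdict, so the results below rest on my own camera and state checks.

- **Indicator:** I slid the carriage in by its grip until the dial read about 3.3 mm. That spot turned out to be on the lesser swelling. The highest reading I saw during the whole job was about 4.9 mm, well short of the stop.
- **High spot:** I turned the disc by one stud while reading the dial. It fell to about 2.1 mm on the plain rim and then rose over the main swelling through 4.1, 4.8, 4.9 and 4.5 mm. I turned it back to about the fitted peak; my last reading put the stud within 2° of it. The dial still read about 4.85 mm after I let go and after the marker was set down.
- **Marker:** I laid it on the disc with about 10 N of contact, at the height expected for the upper face. The pictures show it upright, with its whole foot on the face and in line with the plunger. Both cameras put its centre 104–105 mm from the axis, so roughly 18–19 mm from the tip.
- **Other things:** none of the bystanders was touched in any move, and they look unmoved in the last pictures. The arm stands clear of everything.

**Disagreements:**
- The two cameras and the arm differed by 3–4 mm on where the spindle axis is. I used the position felt from the stud for the turning and placing.
- Because of that offset I first steered the stud about 6 mm off its circle, which built up to 22 N of sideways force before I corrected it.
- The measured rise over the plain rim was about 2.8 mm rather than the stated 3 mm, which is within what I can read off the dial.

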